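# Rebuild the grinder spindle stack and lock its retainer

## Robot

A 6-joint arm with a two-finger parallel gripper is mounted at the origin on the work surface. World frame = base frame: x ahead of the robot, y to its left, z up, the work surface at z = 0. Lengths are in m, angles in rad, forces in N, time in s.
With the tool pointing down it reaches from about 0.325 to 0.775 m from the base axis. Payload 5.5 kg.
Tool frame: the origin (TCP) lies between the finger pads; the fingertips stand 8 mm ahead of it and the grasp point (between the pads) lies 11 mm behind it (tcp_to_tips is the distance from the TCP to the fingertips, in m); z points along the fingers, y is the line along which they close (so a half turn about z gives the same grasp; the last joint's range is limited). The gripper opens to 88 mm and grips with 3 to 60 N. Pads are 20 mm wide; open, the fingers measure 115 mm over their backs; the gripper's body (75 mm by 178 mm) begins 61 mm behind the grasp point.
Start: joints at [-1.321, 0.091, 1.231, -0, 1.82, -0.057], TCP at [0.181, -0.572, 0.231] pointing down, gripper open.
Joint ranges: [-2.87, 2.87], [-0.86, 2.18], [0.17, 2.46], [-1.51, 4.65], [0.06, 2.69], [-2.65, 2.65]. Speed limits (rad/s): [2.57, 2.57, 3.01, 3.14, 3.14, 3.14].

## Interface

Orientations are given as a unit quaternion [w, x, y, z].
In Python, from bench import * gives the robot as it stands. Calls block until the motion is done:
- move_to(position, orientation): joint-space move of the TCP to a pose.
- move_l(position, speed=0.15, orientation=None): straight line of the TCP; orientation=None keeps the orientation; speed is the mean speed in m/s.
- movej(angles): joint-space move.
- gripper_open() and close(): open the fingers fully, or close them until they stop; the grip force is fixed at half the most.
- hold(seconds).
- inverse_kinematics(position, orientation): joint angles nearest the present ones, or None.
- state(): the state.
- get_image(name): name is "scene" or "side" or "wrist"; returns a dict with "frame" (400x640x3 uint8, blue, green, red), "depth" (400x640 float32, m along the optical axis (not along the pixel's ray), 0 where there is no reading), "camera_matrix" (3x3 intrinsics, pixels), "view" (4x4, takes a point from world to camera coordinates). Camera axes: x right, y up, looking along -z (the intrinsics and any distortion apply to the point x, -y, -z); pixel columns grow to the right and rows downward; lengths in m; the calibration is good to about 2 mm. The wrist camera is an equidistant fisheye: a pixel r from the principal point sees the ray r / f radians off the axis. A picture is of the moment at which its call begins.
A pose or a line that the arm cannot do raises IKError and nothing moves.
- job_done(): hands the job in; it is judged then, once.
The state is a dict: "time": time; "joint_pos": joint angles; "dq": joint speeds; "joint_torque": joint torques, N m; "ee_pos": TCP position; "ee_rot": TCP orientation; "ft_force": force on the tool from outside, world axes, zero at the start; "moment": the same for the moment, N m; "finger_gap": finger opening in m; "finger_force": force on a finger pad.
Only numpy, scipy, OpenCV 4.12 (cv2) and the standard library are available. Lean on these libraries where they do the work, as an engineer would, in place of code of your own. Each camera call takes 0.05 s, during which the arm holds its last target. There are 200 camera calls.

## Task

Rebuild the grinder's drive spindle: slip the brass spacer over it onto the bearing, then the black washer on top of the spacer, then fit the red retaining ring: feel for the angle at which its square hole drops over the spindle's square head, press it down against the spring until it is below the head, turn it about an eighth of a turn so that it locks under the head, and let go. Press lightly, with about 10 newtons: never drive the sprung spindle or the sprung bearing down onto its stop; and leave the old copper washer and everything else on the counter where it is.

Things in the scene. Friction and masses are not known exactly. Their poses are not given: they have to be found in the camera images.
- unit_axis (a point): The grinder's drive unit, a round aluminium housing 112 mm across, 44 mm tall, fixed to the counter (place and yaw vary). This point is on the vertical spindle axis at the housing's top face; z up, a small black block on its -x side. With spacer and washer on, the washer's top is 38 mm above this point; the locked ring's underside is 33 mm above it.
- unit: The same drive unit; origin on the axis at the counter, 44 mm below unit_axis, same axes. The spindle standing out of it is round and 23 mm thick up to 26 mm above unit_axis, then a round neck 18 mm thick up to 39 mm, then the square steel head 17 x 17 mm (24 mm across corners) from 39 to 46 mm.
- bearing_top (a point): Centre of the top face of the steel bearing (43 mm across, already on the spindle), 16 mm above unit_axis when free. It is sprung: the stack can be pushed down up to 10 mm; it takes 4 N to start and 1 N more per mm, about 14 N at its stop, which it must not reach.
- head_top (a point): Centre of the top of the spindle's square head, 46 mm above unit_axis when free. Axes as unit_axis: they do NOT turn with the head. The head's angle is not reported: its flats may stand at any angle (seen from above or felt). The head itself is stiff to turn (0.5 N m): once it is in the hole, stop turning until the ring is pressed below it.
- spindle: The spindle with its head, origin and axes as unit. It has sprung float: it can be pushed down 8 mm, 4.5 N to start and 1.5 N more per mm (16 N at its stop, never to be reached). To feel for the angle, rest the ring's underside on the head, press 2 to 5 mm down (8 to 12 N) and turn slowly: when the squares line up (within about 7 degrees) the head springs up into the hole and the force drops.
- spacer_center (a point): Centre of the brass spacer ring, 44 mm outside, 27 mm bore, 16 mm tall, about 60 g, lying flat; z along its axis. Goes on first.
- spacer: The same spacer; origin at the centre of its underside.
- washer_center (a point): Centre of the black washer, 44 mm outside, 27 mm bore, 6 mm thick, 25 g, lying flat; z along its axis. Goes on second.
- washer: The same washer; origin at the centre of its underside.
- retainer_center (a point): Centre of the red retaining ring, a round collar 42 mm outside, 24 mm tall, about 80 g, standing right way up; z up. Its lowest 6 mm is an aluminium floor with a 20 x 20 mm square hole whose sides lie along this point's x and y axes (quarter turns are alike); above that it is an open tube with a 29 mm bore.
- retainer: The same ring; origin at the centre of its underside. To lock it: once its hole is over the head, press its underside down to 30 to 32 mm above unit_axis (about 10 N), turn it 0.6 to 0.8 rad either way from the lined-up angle, and let go; the spring then holds its floor up against the head's underside.
- old_washer: Worn copper washer, 38 mm across, 20 mm bore, 6 mm thick; not used, leave alone. Origin under its centre.
- cups: Stack of three white demitasse cups, 64 mm across, 116 mm tall; leave alone. Origin under its centre.
- jar: Cobalt glass jar with screw lid, 84 mm across, 130 mm tall; leave alone. Origin under its centre.
- portafilter: Steel portafilter, basket 72 mm across and 32 mm tall, black handle reaching 177 mm out along its x; leave alone. Origin under the basket's centre.
- spoon: Walnut-handled spoon, 140 mm long along its x, lying flat; leave alone. Origin under its middle.
- tamper: Steel coffee tamper, 58 mm across, 82 mm tall; leave alone. Origin under its centre.

How it is judged:
By the outcome, as a careful person would: the job done as asked, in the order asked, and still so for the second after the job is handed in, with the robot touching nothing.
It also fails if it takes over 72 s, if anything falls off the work surface, if the arm or the gripper's body presses on something with over 40 N, if the wrist force passes 120 N, or if a joint passes its speed limit or range.

## Working session

There is one attempt and no reset: what is moved stays moved. The work goes in short steps, each a Python script; the robot and the scene stay as the last script left them, time stands still between calls to the robot, and variables do not carry over. Pictures are saved under pics/ and viewed, at most 10 in all, crops included, and the job is handed in when it is done.

```bash
ls; mkdir -p pics
python3 - <<'E'
from bench import *
import cv2,numpy as np
s=state();print({k:np.round(v,3) for k,v in s.items()})
for n in("scene","side","wrist"):
    g=get_image(n);cv2.imwrite(f"pics/{n}0.png",g["frame"]);print(n,g["camera_matrix"],np.round(g["view"],3).tolist(),(g["depth"]>0).mean(), [k for k in g])
a=[cv2.imread(f"pics/{n}0.png") for n in("scene","side")]
E
```

```text
pics
{'time': np.float64(0.0), 'joint_pos': array([-1.321,  0.092,  1.232,  0.   ,  1.82 , -0.057]), 'dq': array([ 0.   ,  0.001,  0.001, -0.   ,  0.   ,  0.001]), 'joint_torque': array([-1.0000e-03, -4.4645e+01, -4.0645e+01,  7.0000e-02,  2.9000e-02,
       -0.0000e+00]), 'ee_pos': array([ 0.181, -0.572,  0.23 ]), 'ee_rot': array([-0.001,  0.988,  0.153, -0.   ]), 'ft_force': array([-0.083,  0.639, -0.771]), 'moment': array([0.049, 0.018, 0.021]), 'finger_force': np.float64(0.0), 'finger_gap': np.float64(0.088)}
scene [[423.91320486   0.         310.93525688]
 [  0.         423.91320486 195.43135341]
 [  0.           0.           1.        ]] [[-0.755, 0.655, 0.012, 0.488], [-0.409, -0.486, 0.773, 0.19], [0.512, 0.579, 0.635, -1.353], [0.0, 0.0, 0.0, 1.0]] 0.99596484375 ['frame', 'depth', 'camera_matrix', 'view']
side [[385.1263143    0.         321.78566021]
 [  0.         385.1263143  197.15950051]
 [  0.           0.           1.        ]] [[-0.951, -0.307, -0.015, 0.579], [0.16, -0.536, 0.829, -0.179], [-0.263, 0.786, 0.56, -0.801], [0.0, 0.0, 0.0, 1.0]] 0.9962578125 ['frame', 'depth', 'camera_matrix', 'view']
wrist [[309.70691629   0.         320.93460335]
 [  0.         309.70691629 201.90757984]
 [  0.           0.           1.        ]] [[0.302, -0.953, -0.002, -0.6], [0.913, 0.29, -0.288, 0.036], [0.275, 0.085, 0.958, -0.391], [0.0, 0.0, 0.0, 1.0]] 0.9960078125 ['frame', 'depth', 'camera_matrix', 'view']
```

View pics/scene0.png

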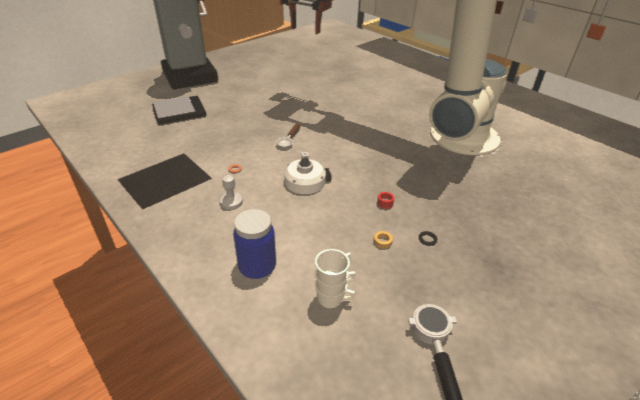

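View pics/side0.png

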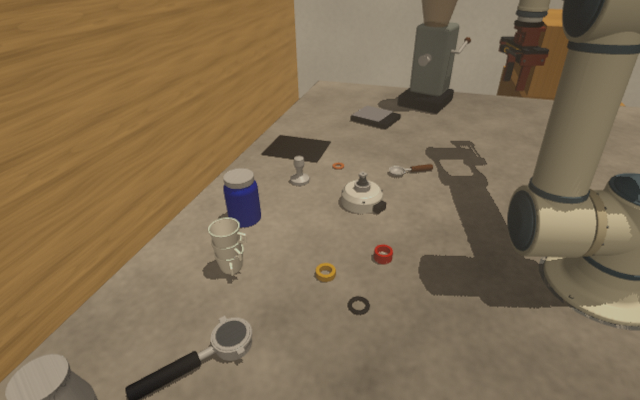

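The scene view shows the unit at (305,175), the head at (305,157), the red ring at (386,200), the brass spacer at (383,240) and the black washer at (428,238). The side view shows them at (362,195), (362,178), (383,254), (326,271) and (359,305).

```bash
cat > h.py <<'E'
from bench import *
import cv2,numpy as np
def rays(g,uv,fish=False):
    uv=np.atleast_2d(np.asarray(uv,float));K=g["camera_matrix"];V=g["view"]
    p=(uv-K[:2,2])/[K[0,0],K[1,1]]
    if fish:
        r=np.linalg.norm(p,axis=1,keepdims=True)+1e-9
        d=np.hstack([p*np.sin(r)/r,np.cos(r)])
    else: d=np.hstack([p,np.ones((len(p),1))])
    d=d*[1,-1,-1]
    return -V[:3,:3].T@V[:3,3], d@V[:3,:3]
def plane(g,uv,z,fish=False):
    o,d=rays(g,uv,fish); return o+d*((z-o[2])/d[:,2:])
def cloud(g,uv,fish=False):
    o,d=rays(g,uv,fish); uv=np.atleast_2d(uv).astype(int); dep=g["depth"][uv[:,1],uv[:,0]]
    fwd=-(d@g["view"][2,:3]); return o+d*(dep/fwd)[:,None]
def proj(g,P,fish=False):
    V=g["view"];c=(np.atleast_2d(P)@V[:3,:3].T+V[:3,3])*[1,-1,-1];K=g["camera_matrix"]
    if fish:
        r=np.linalg.norm(c[:,:2],axis=1,keepdims=True);q=c[:,:2]/r*np.arctan2(r,c[:,2:])
    else:q=c[:,:2]/c[:,2:]
    return q*K[0,0]+K[:2,2]
def tri(a,b):  # rays (o,d) -> midpoint, gap
    (o,d),(p,e)=a,b; A=np.stack([d[0],-e[0]],1);t=np.linalg.lstsq(A,p-o,rcond=None)[0]
    x,y=o+d[0]*t[0],p+e[0]*t[1];return (x+y)/2,np.linalg.norm(x-y)
def masks(f):
    h=cv2.cvtColor(f,cv2.COLOR_BGR2HSV);H,S,V=cv2.split(h)
    return dict(red=((H<4)|(H>174))&(S>160)&(V>60),brass=(H>14)&(H<26)&(S>150)&(V>90),black=(V<48)&(S<120))
def blob(m,near,rad=25):
    n,l,s,c=cv2.connectedComponentsWithStats(m.astype(np.uint8))
    k=[i for i in range(1,n) if s[i,4]>15 and np.linalg.norm(c[i]-near)<rad]
    if not k:return None
    i=max(k,key=lambda i:s[i,4]);v,u=np.nonzero(l==i);return np.stack([u,v],1)
E
python3 - <<'E'
from h import *
g1,g2=get_image("scene"),get_image("side")
for k,a,b in(("red",(386,200),(383,254)),("brass",(383,240),(326,271)),("black",(428,238),(359,305))):
    B=[]
    for g,n in((g1,a),(g2,b)):
        uv=blob(masks(g["frame"])[k],n);P=cloud(g,uv);c=(uv.min(0)+uv.max(0))/2;B.append(rays(g,c))
        print(k,len(uv),uv.min(0),uv.max(0),"top z",np.percentile(P[:,2],[5,50,95]).round(4),"ctr",((P.min(0)+P.max(0))/2).round(4))
    print(tri(*B))
# unit: depth points about housing
for g,n in((g1,(305,175)),(g2,(362,195))):
    v,u=np.mgrid[n[1]-35:n[1]+35,n[0]-45:n[0]+45];P=cloud(g,np.stack([u.ravel(),v.ravel()],1))
    t=P[(abs(P[:,2]-.044)<.003)];print("housing top",len(t),cv2.minEnclosingCircle(t[:,:2].astype(np.float32)),"head",np.median(P[P[:,2]>.085],0),P[:,2].max())
V=get_image("wrist")["view"];s=state();from scipy.spatial.transform import Rotation as R
print("cam in tool",R.from_quat(s["ee_rot"][[1,2,3,0]]).inv().apply(-V[:3,:3].T@V[:3,3]-s["ee_pos"]), R.from_quat(s["ee_rot"][[1,2,3,0]]).inv().apply(-V[2,:3]))
E
```

```text
red 132 [378 192] [393 207] top z [0.0084 0.0213 0.025 ] ctr [0.4486 0.0598 0.0159]Traceback (most recent call last):
  File "<stdin>", line 6, in <module>
  File "h.py", line 15, in cloud
    o,d=rays(g,uv,fish); uv=np.atleast_2d(uv).astype(int); dep=g["depth"][uv[:,1],uv[:,0]]
                            ~~~~~~~~~~~~~~~~~~~~~~~~^^^^^
TypeError: int() argument must be a string, a bytes-like object or a real number, not 'NoneType'
```

```bash
sed -i 's/(H<4)|(H>174))&(S>160)&(V>60)/(H<7)|(H>172))\&(S>150)\&(V>50)/' h.py
python3 - <<'E'
from h import *
g1,g2=get_image("scene"),get_image("side")
for k,a,b in(("red",(386,200),(383,254)),("brass",(383,240),(326,271)),("black",(428,238),(359,305))):
    B=[]
    for g,n in((g1,a),(g2,b)):
        uv=blob(masks(g["frame"])[k],n)
        if uv is None: print(k,cv2.cvtColor(g["frame"],cv2.COLOR_BGR2HSV)[n[1]-8:n[1]+10:3,n[0]].tolist());continue
        P=cloud(g,uv);c=(uv.min(0)+uv.max(0))/2;B.append(rays(g,c))
        print(k,len(uv),uv.min(0),uv.max(0),"top z",np.percentile(P[:,2],[5,50,95]).round(4),"ctr",((P.min(0)+P.max(0))/2).round(4))
    if len(B)>1:print(tri(*B))
for g,n in((g1,(305,175)),(g2,(362,195))):
    v,u=np.mgrid[n[1]-35:n[1]+35,n[0]-45:n[0]+45];P=cloud(g,np.stack([u.ravel(),v.ravel()],1))
    t=P[(abs(P[:,2]-.044)<.003)];print("housing top",len(t),cv2.minEnclosingCircle(t[:,:2].astype(np.float32)),"head",np.median(P[P[:,2]>.085],0),P[:,2].max())
V=get_image("wrist")["view"];s=state();from scipy.spatial.transform import Rotation as R
r=R.from_quat(s["ee_rot"][[1,2,3,0]]).inv()
print("cam in tool",r.apply(-V[:3,:3].T@V[:3,3]-s["ee_pos"]), r.apply(-V[2,:3]))
E
```

```text
red 186 [378 192] [393 207] top z [0.007  0.0188 0.0249] ctr [0.4485 0.0592 0.0144]
red 259 [375 245] [392 263] top z [0.0059 0.0195 0.0248] ctr [0.4448 0.0485 0.0126]
(array([0.44405785, 0.05736794, 0.01243144]), np.float64(0.0005323770442886786))
brass [[18, 152, 235], [17, 144, 145], [15, 78, 121], [16, 103, 215], [17, 147, 180], [17, 140, 144]]
brass 250 [316 263] [335 281] top z [0.005  0.0145 0.0173] ctr [0.4713 0.4169 0.3024]
black [[16, 60, 167], [14, 57, 67], [17, 62, 170], [17, 60, 175], [15, 57, 81], [18, 64, 80]]
black [[17, 70, 58], [18, 77, 73], [18, 73, 136], [17, 69, 134], [17, 71, 122], [16, 66, 58]]
housing top 400 ((0.5448410511016846, -0.14588923752307892), 0.04990121349692345) head [ 0.55303205 -0.13827508  0.0913641 ] 0.7063752817151359
housing top 379 ((0.5423317551612854, -0.14390963315963745), 0.04880141094326973) head [ 0.53282476 -0.13514634  0.09217231] 0.6049992797297591
cam in tool [ 0.07866607  0.00024722 -0.15414052] [-2.87805411e-01 -2.81520976e-05  9.57688908e-01]
```

```bash
cat >> h.py <<'E'
def down(psi): return np.array([0,np.cos(psi/2),np.sin(psi/2),0])
E
python3 - <<'E'
from h import *
import pickle
g1,g2=get_image("scene"),get_image("side")
for n,a,b in(("brass",(383,240),(326,271)),("black",(428,238),(359,305)),("tamper",(232,200),(300,180)),("cups",(332,300),(232,265)),("jar",(256,268),(245,218))):
    print(n,plane(g1,a,.005),plane(g2,b,.005))
G=[]
def shot(p,psi):
    move_to(p,down(psi));hold(.25);g=get_image("wrist");G.append(g);cv2.imwrite(f"pics/w{len(G)}.png",g["frame"]);print(state()["time"],state()["ee_pos"])
shot([.51,-.155,.19],.3)
shot([.51,-.085,.19],.3)
shot([.43,.05,.15],.3)
shot([.43,.11,.15],.3)
pickle.dump(G,open("G.pkl","wb"))
cv2.imwrite("pics/m1.png",np.hstack([G[0]["frame"][:,120:520],G[2]["frame"][:,120:520]]))
E
```

```text
brass [[0.55231571 0.14618724 0.005     ]] [[0.55401165 0.13853388 0.005     ]]
black [[0.46696267 0.20985974 0.005     ]] [[0.46426537 0.20820831 0.005     ]]
tamper [[ 0.74052736 -0.20060233  0.005     ]] [[ 0.74118015 -0.19940002  0.005     ]]
cups [[0.75770684 0.19258891 0.005     ]] [[0.75895358 0.18200435 0.005     ]]
jar [[0.82527723 0.02549958 0.005     ]] [[0.81166612 0.01777107 0.005     ]]
2.725 [ 0.50992191 -0.15546858  0.19001842]
3.4083 [ 0.50995338 -0.08581683  0.18987159]
4.4 [0.43057564 0.04916177 0.15014274]
5.05 [0.43015198 0.10918435 0.15007177]
```

View pics/m1.png

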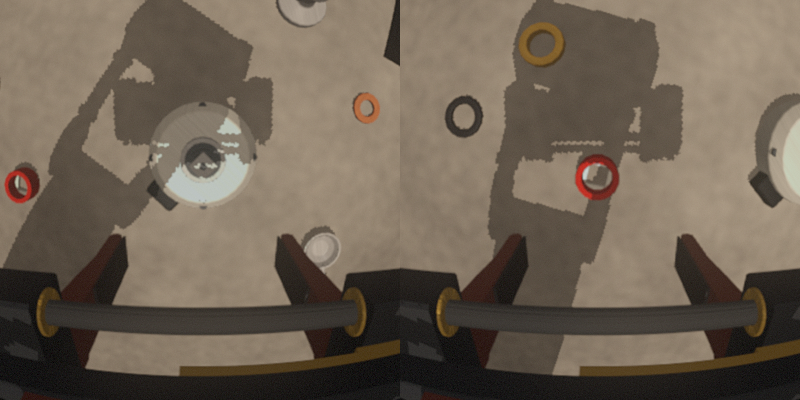

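The wrist pictures show the head as a dark square at (203,157) on the left. On the right are the red ring at (597,177), the spacer at (541,45) and the washer at (464,116), all clear of their neighbours.

```bash
cat > m.py <<'E'
from h import *
def ell(g,kind,near,rad=40):
    H,S,V=cv2.split(cv2.cvtColor(g["frame"],cv2.COLOR_BGR2HSV))
    m=dict(red=((H<8)|(H>172))&(S>140),brass=(H>14)&(H<26)&(S>130),black=(V<60)&(S<110))[kind]
    uv=blob(m,near,rad); 
    if uv is None:return None
    mm=np.zeros(m.shape,np.uint8);mm[uv[:,1],uv[:,0]]=255
    c=max(cv2.findContours(mm,cv2.RETR_EXTERNAL,cv2.CHAIN_APPROX_NONE)[0],key=cv2.contourArea)
    return uv,cv2.fitEllipse(cv2.convexHull(c)),c
def top(g,uv,zt):
    P=cloud(g,uv,True);t=P[abs(P[:,2]-zt)<.0025];A=np.c_[2*t[:,:2],np.ones(len(t))]
    c,r=cv2.minEnclosingCircle(t[:,:2].astype(np.float32));return len(t),np.round(c,4),round(r,4),np.median(t[:,2]).round(4),np.percentile(P[:,2],[50,95]).round(4)
E
python3 - <<'E'
from m import *
import pickle
G=pickle.load(open("G.pkl","rb"))
for k,n,h in(("red",(317,177),.024),("brass",(261,45),.016),("black",(184,116),.006)):
    B=[]
    P0=plane(G[2],n,h,True)
    for g in G[2:]:
        q=proj(g,P0,True)[0];r=ell(g,k,q)
        if r is None:print(k,"none",q);continue
        uv,e,c=r;B.append(rays(g,e[0],True));print(k,np.round(e[0],1),np.round(e[1],1),"plane top",plane(g,e[0],h,True).round(4),plane(g,e[0],h/2,True).round(4),"cloud",*top(g,uv,h))
    if len(B)==2:print("tri",tri(*B))
# head: cloud of unit
P0=plane(G[0],(323,157),.09,True)
for i,g in enumerate(G[:2]):
    q=proj(g,P0,True)[0].astype(int);v,u=np.mgrid[q[1]-70:q[1]+70,q[0]-70:q[0]+70];P=cloud(g,np.stack([u.ravel(),v.ravel()],1),True)
    for z,w in((.09,.003),(.060,.003),(.044,.003)):
        t=P[abs(P[:,2]-z)<w][:,:2].astype(np.float32)
        if len(t)>5:print(z,len(t),cv2.minEnclosingCircle(t),t.mean(0),np.median(P[abs(P[:,2]-z)<w][:,2]),cv2.minAreaRect(t))
    c=g["frame"][q[1]-25:q[1]+25,q[0]-25:q[0]+25];cv2.imwrite(f"pics/hd{i}.png",cv2.resize(c,None,fx=8,fy=8,interpolation=cv2.INTER_CUBIC));print(q)
q=proj(G[2],plane(G[2],(317,177),.02,True),True)[0].astype(int)
r=cv2.resize(G[2]["frame"][q[1]-25:q[1]+25,q[0]-25:q[0]+25],None,fx=8,fy=8,interpolation=cv2.INTER_CUBIC)
cv2.imwrite("pics/m2.png",np.hstack([cv2.imread("pics/hd0.png"),r]))
E
```

```text
red [316.7 177.1] [42.6 45.5] plane top [[0.4472 0.0578 0.024 ]] [[0.4447 0.0572 0.012 ]] cloud 704 [0.4458 0.0581] 0.0209 0.024 [0.0238 0.0253]
red [375.7 194.2] [42.  45.5] plane top [[0.4475 0.0598 0.024 ]] [[0.445  0.0567 0.012 ]] cloud 670 [0.4461 0.0576] 0.0209 0.024 [0.0236 0.0252]
tri (array([0.44541708, 0.05739082, 0.01477633]), np.float64(0.00033822802567904655))
brass [261.4  44.1] [43.9 45.9] plane top [[0.5526 0.1438 0.016 ]] [[0.5539 0.1458 0.008 ]] cloud 946 [0.5536 0.1444] 0.022 0.0161 [0.0159 0.0174]
brass [322.4  59.2] [45.2 46.9] plane top [[0.5528 0.1451 0.016 ]] [[0.5541 0.1455 0.008 ]] cloud 1015 [0.5533 0.1453] 0.0219 0.0161 [0.016  0.0174]
tri (array([0.55376058, 0.14544233, 0.00937017]), np.float64(0.00017809420728295944))
black [183.2 115.7] [34.7 39.8] plane top [[0.4666 0.2062 0.006 ]] [[0.4662 0.2076 0.003 ]] cloud 394 [0.4662 0.2068] 0.0209 0.0061 [0.0061 0.0074]
black [237.  129.4] [40.2 42.6] plane top [[0.4664 0.206  0.006 ]] [[0.466  0.2067 0.003 ]] cloud 714 [0.466  0.2067] 0.0214 0.006 [0.006  0.0072]
tri (array([0.46662371, 0.20566937, 0.00723885]
[... 740 characters left out ...]
]
0.09 377 ((0.5426900386810303, -0.14695224165916443), 0.01194057147949934) [ 0.54272985 -0.14697209] 0.0903171603845323 ((0.5424451231956482, -0.14721861481666565), (0.01773962378501892, 0.017612505704164505), 62.483795166015625)
0.06 851 ((0.5422711968421936, -0.1473725438117981), 0.021847225725650787) [ 0.5446241  -0.14285572] 0.0603526735875316 ((0.5422250032424927, -0.1472615748643875), (0.04215370863676071, 0.042334847152233124), 33.1029052734375)
0.044 4996 ((0.5426324009895325, -0.14702771604061127), 0.04912353307008743) [ 0.5444183  -0.14344282] 0.04412989595731456 ((0.5428037047386169, -0.14699284732341766), (0.09557870030403137, 0.09588529914617538), 15.175389289855957)
[400 181]
```

View pics/m2.png

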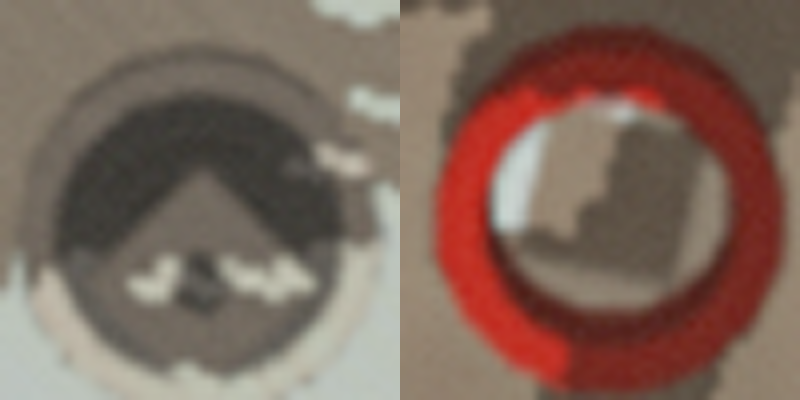

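The head is a square at about 62° (mod 90). The ring's square hole is visible in the right crop, with corners near (700,140), (665,278) and (530,235). Heights match the text: 24, 16, 6, 90, 60 and 44 mm. Next I pick the spacer.

```bash
cat >> m.py <<'E'
U=np.array([.5426,-.1473]);PSI=.3
def goto(p,psi=PSI,speed=None,tol=.0004):
    """line to p, then one correction of the residual"""
    p=np.array(p,float);q=down(psi)
    move_to(p,q) if speed is None else move_l(p,speed,q)
    e=p-state()["ee_pos"]
    if np.linalg.norm(e)>tol: hold(.1);e=p-state()["ee_pos"];move_l(p+e,.05,q)
    return p-state()["ee_pos"]
def fz(n=3):
    a=[]
    for _ in range(n): a.append(state()["ft_force"].copy());hold(.02)
    return np.mean(a,0)
def pick(c,z,psi=PSI):
    gripper_open() if state()["finger_gap"]<.08 else None
    move_to([c[0],c[1],z+.06],down(psi)); e=goto([c[0],c[1],z],psi,.15); close()
    print("pick err",e.round(4),"gap",state()["finger_gap"],"F",state()["finger_force"],"t",state()["time"])
    move_l([c[0],c[1],z+.08],.2)
def held(kind,rad=60):
    g=get_image("wrist");p=state()["ee_pos"];r=ell(g,kind,proj(g,p,True)[0],rad)
    P=cloud(g,r[0],True);z=np.percentile(P[:,2],80);t=P[abs(P[:,2]-z)<.003];c,rr=cv2.minEnclosingCircle(t[:,:2].astype(np.float32))
    print("held",kind,"n",len(t),"ctr-ee",(np.array(c)-p[:2]).round(4),"r",round(rr,4),"dz",(z-p[2]).round(4));return g
E
python3 - <<'E'
from m import *
import pickle
G=pickle.load(open("G.pkl","rb"))
q=proj(G[2],plane(G[2],(317,177),.02,True),True)[0].astype(int)
c=np.array([[700,140],[665,278],[530,235]])-[400,0]
W=plane(G[2],(c+.5)/8-.5+q-25,.006,True)[:,:2];d=np.diff(W,axis=0)
print("hole",W.round(4).tolist(),np.linalg.norm(d,axis=1),np.degrees(np.arctan2(d[:,1],d[:,0]))%90)
v,u=np.mgrid[q[1]-25:q[1]+25,q[0]-25:q[0]+25];P=cloud(G[2],np.stack([u.ravel(),v.ravel()],1),True)
t=P[(P[:,2]<.003)&(np.linalg.norm(P[:,:2]-[.446,.058],axis=1)<.0148)][:,:2];print(len(t),cv2.minAreaRect(t.astype(np.float32)))
pick((.5535,.1448),.010)
g=held("brass");cv2.imwrite("pics/h1.png",g["frame"])
print(state()["finger_gap"],fz(),state()["time"])
E
```

```text
hole [[0.4554, 0.049], [0.4375, 0.0479], [0.4378, 0.0655]] [0.01790984 0.01755933] [ 3.39614548 88.91993679]
383 ((0.44464564323425293, 0.05707038938999176), (0.019672229886054993, 0.02074371464550495), 3.41337513923645)
pick err [0.0005 0.0001 0.0014] gap 0.043541243153066 F 30.08835038259349 t 7.3667
held brass n 2895 ctr-ee [0.0017 0.0004] r 0.0222 dz 0.0092
0.04357629585460644 [ 0.09662159 -0.24768587 -0.68378244] 8.025
```

View pics/h1.png

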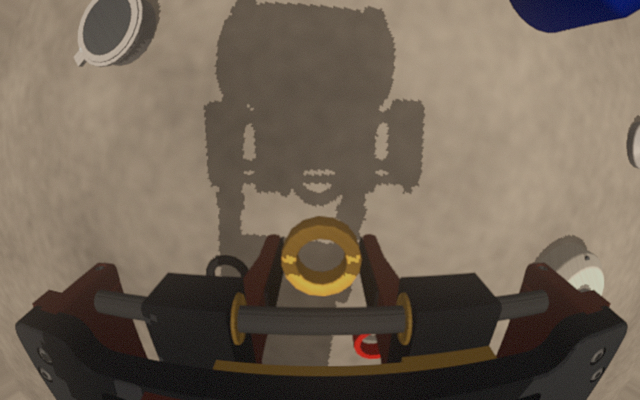

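```bash
sed -i 's/    e=p-state()\["ee_pos"\]$/    hold(.2);e=p-state()["ee_pos"]/; s/ hold(.1);e=p-state()\["ee_pos"\];move_l(p+e,.05,q)/ move_l(p+e,.05,q);hold(.1)/' m.py
cat >> m.py <<'E'
def descend(xy,z0,z1,step=.003,fmax=2.5,psi=PSI):
    """step down at xy, stop when the push exceeds fmax; returns tare"""
    e=goto([xy[0],xy[1],z0],psi,.15);b=fz();print("hover err",e.round(4),"tare",b.round(2))
    z=z0
    off=e
    while z>z1+1e-5:
        z=max(z-step,z1);move_l(np.array([xy[0]+off[0],xy[1]+off[1],z]),.06);f=fz(2)-b
        if np.linalg.norm(f)>.8: print("z",round(z,4),state()["ee_pos"].round(4),"f",f.round(2))
        if f[2]>fmax: break
    return b
E
python3 - <<'E'
from m import *
xy=U-[.0008,.0002]
move_to([*xy,.14],down(PSI))
descend(xy,.104,.0690,.004)
print(state()["ee_pos"],state()["time"])
g=get_image("wrist");cv2.imwrite("pics/h2.png",g["frame"][120:380,180:460])
E
```

```text
hover err [0.0006 0.0002 0.0012] tare [ 0.18  1.11 -1.12]
z 0.1 [ 0.5423 -0.1473  0.0997] f [-0.57 -1.73  0.27]
z 0.096 [ 0.5423 -0.1473  0.0957] f [-0.46 -1.    0.35]
z 0.092 [ 0.5423 -0.1473  0.0917] f [-0.12 -1.18  0.43]
z 0.088 [ 0.5423 -0.1473  0.0877] f [ 0.46 -1.13  0.44]
z 0.08 [ 0.5423 -0.1473  0.0797] f [ 0.32 -0.92  0.08]
z 0.076 [ 0.5423 -0.1473  0.0757] f [-0.44 -0.63  0.51]
z 0.072 [ 0.5423 -0.1473  0.0717] f [-0.01 -1.15 -0.22]
z 0.069 [ 0.5423 -0.1473  0.0688] f [-0.47 -1.11  0.99]
[ 0.54231753 -0.14729258  0.06879379] 12.7083
```

View pics/h2.png

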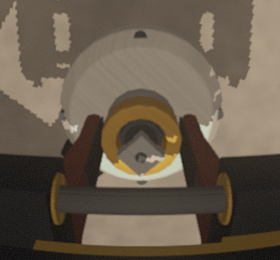

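The spacer sits round the spindle on the bearing. I release it and do the washer.

```bash
python3 - <<'E'
import re
s=open("m.py").read()
i=s.index("    hold(.2);e=p-state()");j=s.index("    return p-state()");s=s[:i]+"    hold(.2)\n"+s[j:]
s=s.replace("    off=e\n","    off=(0,0)\n");open("m.py","w").write(s)
E
python3 - <<'E'
from m import *
gripper_open();move_l([*(U-[.0003,0]),.14],.2)
pick((.4662,.2066),.009)
g=held("black");print(state()["time"])
if .038<state()["finger_gap"]<.047:
    xy=U-[.0005,.0]
    move_to([*xy,.14],down(PSI));g=get_image("wrist");cv2.imwrite("pics/h3.png",g["frame"][120:380,180:460])
    descend(xy,.104,.0856,.004)
    print(state()["ee_pos"],state()["finger_gap"],state()["time"])
    g=get_image("wrist");cv2.imwrite("pics/h4.png",np.hstack([cv2.imread("pics/h3.png"),g["frame"][120:380,180:460]]))
E
```

```text
pick err [-0.0002  0.0002 -0.0001] gap 0.042594916448331306 F 29.99991187825799 t 17.0167
held black n 1171 ctr-ee [0.0268 0.0081] r 0.0222 dz 0.0869
17.6167
hover err [-0.0006  0.0001 -0.0014] tare [-0.34 -0.15  0.21]
z 0.1 [ 0.542  -0.1473  0.0998] f [-0.2  -0.63 -0.47]
z 0.088 [ 0.5419 -0.1473  0.0877] f [ 0.65  0.46 -0.25]
z 0.0856 [ 0.542  -0.1473  0.0855] f [-0.33  0.54 -0.79]
[ 0.54202911 -0.1472879   0.0854691 ] 0.042605792517339584 21.0917
```

View pics/h4.png

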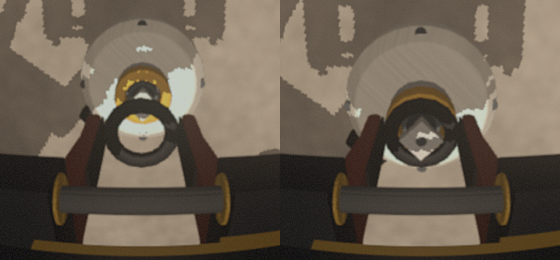

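Left, the washer is held above the spindle. Right, it encircles the head on the spacer. I release it, check it, and pick the ring.

Run:
```python
from m import *
gripper_open();move_l([.542,-.1473,.14],.2);move_to([.51,-.155,.19],down(PSI));hold(.2)
g=get_image("wrist");q=proj(g,[*U,.085],True)[0].astype(int)
cv2.imwrite("pics/c1.png",cv2.resize(g["frame"][q[1]-40:q[1]+40,q[0]-40:q[0]+40],None,fx=6,fy=6,interpolation=cv2.INTER_CUBIC))
v,u=np.mgrid[q[1]-40:q[1]+40,q[0]-40:q[0]+40];P=cloud(g,np.stack([u.ravel(),v.ravel()],1),True)
for z,w in((.09,.0025),(.082,.0025)):
    t=P[abs(P[:,2]-z)<w][:,:2].astype(np.float32);print(z,len(t),cv2.minEnclosingCircle(t),np.median(P[abs(P[:,2]-z)<w][:,2]),cv2.minAreaRect(t))
pick((.4456,.0576),.012)
print(state()["ee_pos"],state()["time"])
held("red")
```

```text
0.09 421 ((0.5426998138427734, -0.14749720692634583), 0.01214325800538063) 0.09028103719619235 ((0.5426207780838013, -0.14743347465991974), (0.017492085695266724, 0.017057472839951515), 61.80274200439453)
0.082 1237 ((0.5419911742210388, -0.1479603797197342), 0.022042546421289444) 0.08201638654300014 ((0.5419917702674866, -0.14760544896125793), (0.04312093183398247, 0.04270540922880173), 1.11902916431427)
pick err [-0.0009  0.0001 -0.0013] gap 0.04138231300413783 F 30.000076568685472 t 25.5333
[0.44539327 0.05758172 0.09118118] 26.0833
held red n 2284 ctr-ee [ 0.0011 -0.0002] r 0.0213 dz 0.0132
```

View pics/c1.png

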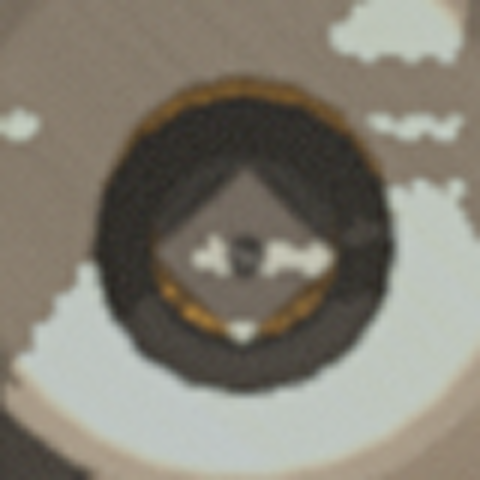

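The black washer sits level on the spacer, top at 82 mm and concentric with the head. Now the ring.

Run:
```python
from m import *
psi=PSI-np.radians(65-33.6+0)  # hole 3.4 deg -> head 62 deg (mod 90)
xy=U+.0004*np.array([np.cos(psi),np.sin(psi)])
move_to([*xy,.135],down(psi));goto([*xy,.108],psi,.15)
b=fz(8);print("tare",b.round(2),state()["ee_pos"].round(4))
for z in np.arange(.107,.0954,-.001):
    move_l([*xy,z],.03);f=fz(4)-b;print(round(z,4),state()["ee_pos"].round(4),f.round(2))
    if f[2]>7:break
print(state()["time"])
```

```text
tare [ 0.13  0.39 -0.31] [ 0.5433 -0.1474  0.1089]
0.107 [ 0.543  -0.1475  0.107 ] [-0.37 -0.41 -1.19]
0.106 [ 0.543  -0.1474  0.1059] [ 0.08 -0.29 -0.16]
0.105 [ 0.543  -0.1474  0.105 ] [-0.27 -0.15 -0.29]
0.104 [ 0.543  -0.1474  0.104 ] [-0.25 -0.24 -0.64]
0.103 [ 0.543  -0.1474  0.1029] [ 0.14 -0.25 -0.56]
0.102 [ 0.543  -0.1474  0.1019] [ 0.37 -0.61 -0.46]
0.101 [ 0.543  -0.1474  0.1009] [-0.16 -0.7  -0.07]
0.1 [ 0.5429 -0.1474  0.0999] [-0.5  -0.34 -0.49]
0.099 [ 0.543  -0.1474  0.099 ] [-0.41 -0.7  -0.62]
0.098 [ 0.543  -0.1474  0.0979] [-0.2   0.07 -0.78]
0.097 [ 0.543  -0.1474  0.097 ] [-0.01 -0.63 -0.59]
0.096 [ 0.5429 -0.1474  0.0959] [-0.4  -0.48 -0.11]
31.5167
```

The hole dropped over the head at once with no force. Next I press on against the bearing spring.

Run:
```python
from m import *
x,y,z=state()["ee_pos"];x,y=.5429,-.1474
b=fz(10);print("tare",b.round(2))
z=.096
while z>.0872:
    z-=.0008;move_l([x,y,z],.03);f=fz(5)-b;print(round(z,4),state()["ee_pos"][2].round(4),f.round(2))
    if f[2]>10.3:break
print(state()["time"],state()["finger_gap"])
g=get_image("wrist");cv2.imwrite("pics/p1.png",g["frame"][120:380,180:460])
```

```text
tare [-0.03  0.11 -0.51]
0.0952 0.0952 [ 0.12  0.02 -0.79]
0.0944 0.0944 [-0.07  0.34 -0.03]
0.0936 0.094 [ 0.14 -0.12  1.86]
0.0928 0.0932 [-0.33 -0.02  3.6 ]
0.092 0.0922 [-0.16 -0.19  4.17]
0.0912 0.0914 [0.28 0.19 5.39]
0.0904 0.0907 [-0.53 -0.26  5.43]
0.0896 0.09 [-0.16  0.22  6.51]
0.0888 0.0894 [-0.33  0.24  6.99]
0.088 0.0887 [-0.77  0.48  7.65]
0.0872 0.0881 [-1.59  0.31  8.19]
0.0864 0.0875 [-1.22  0.47  9.03]
35.6833 0.04208896504822209
```

Run:
```python
from m import *
b=np.array([-.1,.1,-.5])
for z in(.0857,.0851):
    move_l([.5429,-.1474,z],.03);f=fz(6)-b;print(z,state()["ee_pos"].round(4),f.round(2))
m0=np.mean([state()["moment"]],0)
j=np.array(state()["joint_pos"])  # re-command via pose to keep the press
psi=PSI-np.radians(31.4)
for k in range(1,8):
    move_to([.5429,-.1474,.0851],down(psi+.1*k));f=fz(4)-b;s=state();print(k,s["ee_pos"].round(4),f.round(2),(s["moment"]-m0).round(3),round(s["joint_pos"][5],3))
    if abs(s["moment"][2]-m0[2])>.4:break
print(state()["time"])
```

```text
0.0857 [ 0.5431 -0.1475  0.0869] [-1.62  0.52  9.51]
0.0851 [ 0.5431 -0.1475  0.0864] [-2.14  0.63  9.99]
1 [ 0.5433 -0.1475  0.0865] [-1.04  0.49  9.75] [-0.001 -0.043  0.092] 1.393
2 [ 0.5434 -0.1474  0.0865] [-1.2   0.59  9.74] [-0.01  -0.03   0.101] 1.293
3 [ 0.5434 -0.1475  0.0865] [-1.13  0.54  9.72] [ 0.023 -0.13   0.111] 1.193
4 [ 0.5434 -0.1475  0.0865] [-0.69  0.52  9.61] [ 0.045 -0.148  0.09 ] 1.093
5 [ 0.5435 -0.1475  0.0866] [-0.7  -0.12 10.05] [ 0.038 -0.163  0.061] 0.993
6 [ 0.5435 -0.1475  0.0866] [-0.63  0.6  10.01] [-0.02  -0.17   0.034] 0.893
7 [ 0.5436 -0.1476  0.0866] [-0.14 -0.15 10.48] [-0.062 -0.219  0.053] 0.793
38.65
```

Run:
```python
from m import *
q=down(PSI-np.radians(31.4)+.7)
for z in(.0865,.0875,.0885):
    move_l([.5433,-.1475,z],.03);print(state()["ee_pos"].round(4),(fz(4)+[0,0,.5]).round(2))
gripper_open();hold(.2);move_l([.5433,-.1475,.15],.15)
move_to([.51,-.155,.20],down(PSI));hold(.25)
g=get_image("wrist");c=proj(g,[*U,.09],True)[0].astype(int)
cv2.imwrite("pics/f1.png",cv2.resize(g["frame"][c[1]-40:c[1]+40,c[0]-40:c[0]+40],None,fx=6,fy=6,interpolation=cv2.INTER_CUBIC))
v,u=np.mgrid[c[1]-40:c[1]+40,c[0]-40:c[0]+40];P=cloud(g,np.stack([u.ravel(),v.ravel()],1),True)
for z,w in((.09,.0025),(.101,.004)):
    k=abs(P[:,2]-z)<w
    if z<.1:k&=np.linalg.norm(P[:,:2]-U,axis=1)<.014
    t=P[k][:,:2].astype(np.float32);print(z,len(t),cv2.minEnclosingCircle(t),np.median(P[k][:,2]),cv2.minAreaRect(t))
print(state()["time"])
s=get_image("side");cv2.imwrite("pics/s9.png",cv2.resize(s["frame"][120:300,270:450],None,fx=3,fy=3))
```

```text
[ 0.5436 -0.1476  0.0877] [-1.58 -0.08  9.82]
[ 0.5436 -0.1476  0.0885] [-1.    0.02  9.  ]
[ 0.5435 -0.1476  0.089 ] [-0.21 -0.11  6.29]
0.09 428 ((0.5406537055969238, -0.14727647602558136), 0.013731093145906925) 0.09030005666421081 ((0.539543867111206, -0.1476401835680008), (0.023174183443188667, 0.022822100669145584), 53.758121490478516)
0.101 1036 ((0.54365473985672, -0.1478610634803772), 0.021244265139102936) 0.10125384373398147 ((0.5436680316925049, -0.14791709184646606), (0.04122505709528923, 0.040790658444166183), 20.080692291259766)
41.8667
```

View pics/f1.png

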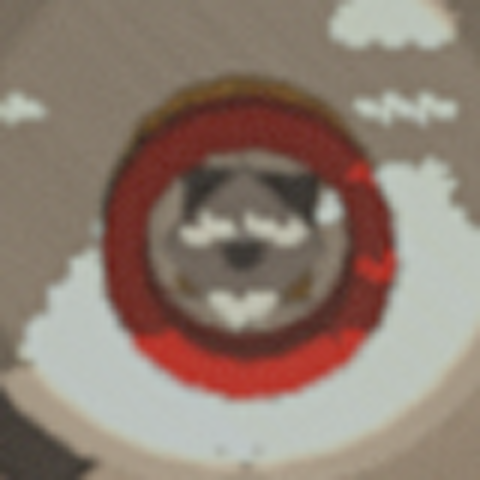

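View pics/s9.png

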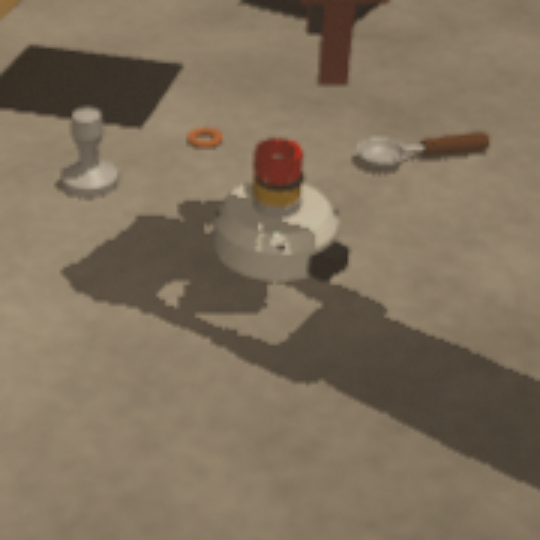

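The ring's top is at 101 mm, its locked height. Its hole corners show 45° off the head (at (205,185) and (300,190)), and the side view shows the stack upright with everything else in place. I hand in the job.

```bash
python3 -c "
from bench import *
print(job_done(),state()['time'])"
```

```text
the job is handed in; nothing more can be done
the job is handed in; nothing more can be done
```

The job is handed in at about 42 s: spacer, washer and ring are on the spindle in that order, with the ring pressed at about 10 N, turned 0.7 rad and measured at its locked height (top at 101 mm); the verdict was not reported.

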